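# Sort the bedside things for the night

## Robot

A 6-joint arm with a two-finger parallel gripper is mounted at the origin on the work surface. World frame = base frame: x ahead of the robot, y to its left, z up, the work surface at z = 0. Lengths are in m, angles in rad, forces in N, time in s.
With the tool pointing down it reaches from about 0.25 to 0.775 m from the base axis. Payload 4 kg.
Tool frame: the origin (TCP) lies midway between the tips of the shut fingers; the grasp point (between the pads) lies robot.hold_point_z behind it (robot.hold_point_z is the distance from the TCP to the grasp point, in m); z points along the fingers, y is the line along which they close (so a half turn about z gives the same grasp; the last joint's range is limited). The gripper opens to 85 mm and grips with 20 to 120 N. Pads are 22 mm wide; open, the fingers measure 114 mm over their backs; the gripper's body (76 mm by 85 mm) begins 54 mm behind the grasp point. The pads swing forward as they close: fully open they stand 13 mm farther back than shut.
Start: joints at [1.009, 0.087, 1.371, -0, 1.684, -0.103], TCP at [0.244, 0.493, 0.231] pointing down, gripper open.
Joint ranges: [-3.1, 3.1], [-0.76, 2.03], [0.27, 2.55], [-1.08, 4.22], [0.17, 2.65], [-2.57, 2.57]. Speed limits (rad/s): [2.79, 2.79, 3.14, 3.14, 3.14, 3.14].

## Interface

Orientations are given as [roll, pitch, yaw] about the fixed x, y, z axes, in that order (R = Rz(yaw) Ry(pitch) Rx(roll)).
In Python, from rig import monitor, vision, ticket, models, robot gives the robot as it stands.
- The arm moves only by the tool arm_command, never from a script. Its argument "commands" is a list of rows, each an object of numbers: "tx", "ty", "tz": the shift along the tool's x, y, z in mm; "ax", "ay", "az": the turn, a rotation vector about the tool's x, y, z in rad; "hand": the opening, from -1 (shut) to 1 (fully open). A call has 1 to 10 rows; each row is the pose to reach, as a shift and turn from the pose commanded when the call began, along the tool's axes at that moment; what a row does not reach only later rows make up. A row lasts 1/8 s, in which the tool goes at most 62.5 mm and 10.7 degrees, less where a joint would pass 70% of its speed; a pose out of reach is approached as far as the arm can. A call with a gripper value outside its range is refused whole. The fingers move at their own pace and stop on an object; "squeeze" is the grip in N (left out, the last holds). Time passes only in rows, so rows that repeat a pose let the fingers close. It gives the time, the measured TCP pose, the force, the opening and the grip force at its end, in the units of the state.
- monitor.get_obs(): the state, without advancing time (a new reading comes with each control period).
- vision.snapshot(name): name is "scene" or "top" or "wrist"; returns the picture (400x640x3 uint8, red, green, blue); there is no depth.
- vision.camera_model(name): a dict with "intrinsics" (3x3 intrinsics, pixels), "k1" (the pictures are not rectified: a ray, as slopes to the right and down, at radius r is drawn at 1 + k1 r^2 times it, then the intrinsics apply), "world_from_camera" (4x4, takes a point from camera to world coordinates); the wrist camera has in their place "hand_eye" (4x4, takes a point from camera to tool coordinates, whose origin is the TCP and whose axes are the flange's). Camera axes: x right, y down, z forward; pixel columns grow to the right and rows downward; lengths in m; the calibration is good to about 2 mm. A picture is of the moment at which its call begins: read the wrist's pose just before it. camera_model takes no time and is no camera call.
- ticket.sign_off(): hands the job in; it is judged then, once.
Trained networks look in the newest picture that a camera, given by its name, has taken for a name from the list of things; names that differ only in an ending like _2 or _b are one class to them, and where a whole thing is asked for, a point or a joint stands for the part that bears it (a point fixed in the world has none). Each returns a list of dicts, best first, with "score" (0 to 1); they miss things now and then, are a little off and sometimes report something else, mostly with a low value. They report only what shows in the picture. A call takes as long as a camera call. They do not tell look-alikes from the thing itself.
- models.cut_out(camera, target): "region" (400x640 bool, what is visible of it).
- models.pinpoint(camera, target): "xyz" ([x, y, z] in m, in the coordinates of the camera as it stood for that picture, good to about 4 mm: a listed point, or the origin of a listed thing).
The state is a dict: "t": time; "qpos": joint angles; "joint_velocities": joint speeds; "joint_torque": joint torques, N m; "tool_pos": TCP position; "orientation": TCP orientation; "wrist_force": force on the tool from outside, world axes, zero at the start; "ft_torque": the same for the moment, N m; "gripper_width": finger opening in m; "gripper_force": force on a finger pad.
Only numpy, scipy, OpenCV 4.12 (cv2) and the standard library are available. Lean on these libraries where they do the work, as an engineer would, in place of code of your own. Each camera call takes 0.05 s, during which the arm holds its last target. There are 200 camera calls.

## Task

Tidy the top of the bedside cabinet for the night: lay both closed cream tins flat on the floor of the rectangular bin, side by side; put the teething ring flat and the nasal aspirator standing upright on the round tray; and stand the mug on the cork coaster with its whole foot on the cork, carrying it upright and setting it down gently. Leave the baby bottle and the clock standing where they are.

Things in the scene. Friction and masses are not known exactly. Their poses are not given: they have to be found in the camera images.
- tin_large: loose: the larger closed aluminium cream tin, a flat disc 64 mm across and 30 mm high, standing on its base, about 120 g. Origin at the centre of its underside, z up. Start yaw is arbitrary (round).
- tin_small: loose: the smaller closed aluminium cream tin, a flat disc 44 mm across and 26 mm high, standing on its base, about 50 g. Origin at the centre of its underside, z up.
- teether: loose: rigid blue plastic teething ring lying flat; a hoop of round section 14 to 15 mm thick (so 14 to 15 mm high), 68 mm across outside, hole 40 mm, centre line of the hoop at radius 27 mm, about 45 g. Origin at the centre of the hole at the level of its underside, z up. It can be pinched across the hoop with one finger in the hole.
- aspirator: loose: yellow plastic nasal aspirator standing on its base, nozzle up, 92 mm high: round foot 38 mm across up to 6 mm high, round barrel 32 mm across from 16 to 58 mm high, then a narrow clear nozzle. About 70 g. Origin at the centre of its underside, z up.
- mug: loose: small grey ceramic mug standing upright, empty, outside 64 mm across (foot 58 mm), 80 mm high, wall 4 mm, about 220 g. Its handle sticks out along the mug's +y to 58 mm from the axis, between 15 and 69 mm high; the sides at its +x and -x are plain and can be gripped. Origin on the axis at the underside, z up.
- bin: fixed: open rectangular white plastic bin, lifted out of the cabinet's tilt-out front and stood on the top: outside 146 mm along its x, 176 mm along its y, 60 mm high; walls and floor 4 mm, so 138 x 168 mm inside. A small finger lip projects 12 mm from the top of its -x wall. Origin at the centre of its underside, z up. Its x points along world x to within 20 degrees.
- tray: fixed: round white enamel tray, 190 mm across at the rim, rim 16 mm high, flat floor about 164 mm across and 5 mm above the cabinet top. Origin at the centre of its underside, z up.
- coaster: fixed: flat square cork coaster, 100 x 100 mm, 6 mm thick. Origin at the centre of its underside (its upper face is 6 mm higher), z up, sides along its x and y.
- bottle: loose bystander: pale translucent plastic baby feeding bottle with a white cap, standing, 54 mm across, 130 mm high, about 160 g; it stands somewhere among the things to be sorted. Origin at the centre of its underside.
- clock: loose bystander: white box-shaped alarm clock, 42 mm along its x, 100 mm along its y, 82 mm high, at the far edge of the working area. Origin at the centre of its underside.
There are look-alikes about, which are no part of the job. Leave any orange or red look-alike of the teether alone.

How it is judged:
By the outcome, as a careful person would: the job done as asked, in the order asked, and still so for the second after the job is handed in, with the robot touching nothing.
It also fails if it takes over 128 s, if anything falls off the work surface, if the arm or the gripper's body presses on something with over 40 N, if the wrist force passes 120 N, or if a joint passes its speed limit or range.

## Working session

There is one attempt and no reset: what is moved stays moved. The work goes in short steps, Python scripts to look and compute and a tool call to move; the robot and the scene stay as the last step left them, time stands still between calls to the robot, and variables do not carry over. Pictures are saved under pics/ and viewed, at most 14 in all, crops included, and the job is handed in when it is done.

Besides the shell and the picture viewer there is one more tool, called after ">>>" as name(argument=value, ...) on one line, values as JSON. arm_command: Moves the arm, as the interface text tells. Its arguments: {"type":"object","properties":{"commands":{"type":"array"},"squeeze":{"type":"number"}},"required":["commands"]}

```bash
ls; mkdir -p pics; cat > h.py <<'E'
import numpy as np, cv2
from rig import monitor, vision, ticket, models, robot
from scipy.spatial.transform import Rotation as R
def snap(c,f=None):
    im=vision.snapshot(c)
    if f: cv2.imwrite('pics/'+f,im[:,:,::-1])
    return im
def cam(c):
    m=vision.camera_model(c)
    if 'world_from_camera' in m: T=np.array(m['world_from_camera'])
    else:
        o=monitor.get_obs(); W=np.eye(4); W[:3,3]=o['tool_pos']; W[:3,:3]=R.from_euler('xyz',o['orientation']).as_matrix(); T=W@np.array(m['hand_eye'])
    return np.array(m['intrinsics']),m['k1'],T
def ray(c,uv,z):
    K,k,T=cam(c); uv=np.atleast_2d(uv).astype(float)
    p=cv2.undistortPoints(uv[:,None],K,np.array([k,0,0,0.]))[:,0]
    d=np.c_[p,np.ones(len(p))]@T[:3,:3].T; o=T[:3,3]
    return o+d*((z-o[2])/d[:,2])[:,None]
def proj(c,P):
    K,k,T=cam(c); Ti=np.linalg.inv(T)
    return cv2.projectPoints(np.atleast_2d(P).astype(float)@Ti[:3,:3].T+Ti[:3,3],np.zeros(3),np.zeros(3),K,np.array([k,0,0,0.]))[0][:,0]
def pin(c,t):
    T=cam(c)[2]
    return [(round(d['score'],2),np.round(T[:3,:3]@d['xyz']+T[:3,3],3)) for d in models.pinpoint(c,t)]
E
python3 - <<'E'
from h import *
print(monitor.get_obs(), robot.hold_point_z)
snap('scene','s0.png'); snap('top','t0.png')
print(cam('top')); print(vision.camera_model('wrist')['hand_eye'])
for t in 'tin_large tin_small teether aspirator mug bin tray coaster bottle clock'.split(): print(t,pin('top',t))
E
```

```text
pics
{'t': 0.0, 'qpos': array([ 1.00890908e+00,  8.79435174e-02,  1.37231448e+00,  5.30026875e-06,
        1.68363516e+00, -1.03105128e-01]), 'joint_velocities': array([-4.71249325e-04, -1.48121062e-03, -3.44458908e-05,  1.80508706e-03,
        9.64999118e-04,  1.45815328e-03]), 'joint_torque': array([-2.50534147e-03, -3.51868308e+01, -3.13269103e+01, -2.97291426e-04,
        1.08161484e-02, -1.27795758e-05]), 'tool_pos': array([0.24329223, 0.49267231, 0.23011489]), 'orientation': array([-3.13930491e+00, -2.42013401e-04,  2.68281085e+00]), 'wrist_force': array([-0.57201447, -0.22933962,  0.48640134]), 'ft_torque': array([-0.01246789,  0.02793411, -0.02112978]), 'gripper_force': 0.0, 'gripper_width': 0.08542985225746538} 0.0187
(array([[511.6199291 ,   0.        , 316.17597229],
       [  0.        , 511.6199291 , 197.34804005],
       [  0.        ,   0.        ,   1.        ]]), -0.06630013876505864, array([[-0.01189932, -0.99695309,  0.0770905 ,  0.4902271 ],
       [-0.99980898,  0.01305792,  0.01454257, -0.02441735],
       [-0.01550491, -0.07690273, -0.99691803,  1.31389244],
  
[... 314 characters left out ...]
.00000000e+00]]
tin_large [(0.84, array([0.448, 0.185, 0.   ]))]
tin_small [(0.78, array([0.624, 0.184, 0.   ]))]
teether [(0.84, array([ 0.612, -0.198,  0.002])), (0.71, array([ 0.723, -0.365, -0.   ])), (0.68, array([ 0.633, -0.417, -0.002])), (0.54, array([ 0.622, -0.314, -0.002]))]
aspirator [(0.71, array([ 0.426, -0.049,  0.001]))]
mug [(0.92, array([ 0.448,  0.069, -0.002]))]
bin [(0.74, array([0.506, 0.35 , 0.003])), (0.56, array([ 0.625,  0.185, -0.002])), (0.24, array([0.632, 0.004, 0.   ]))]
tray [(0.88, array([ 0.631,  0.002, -0.002]))]
coaster [(0.75, array([ 0.476, -0.357, -0.003]))]
bottle [(0.71, array([ 0.439, -0.181,  0.   ]))]
clock [(0.63, array([ 0.76 , -0.202,  0.   ]))]
```

View pics/t0.png

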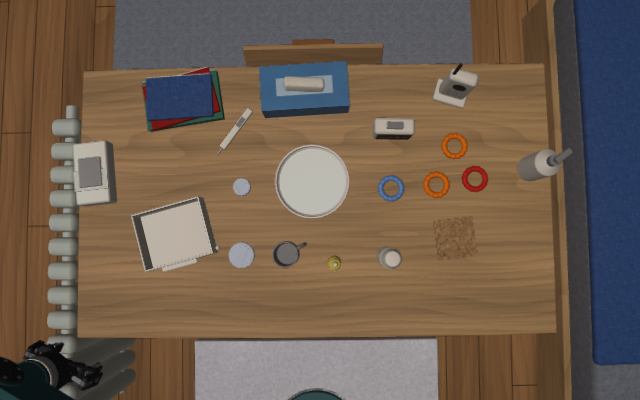

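View pics/s0.png

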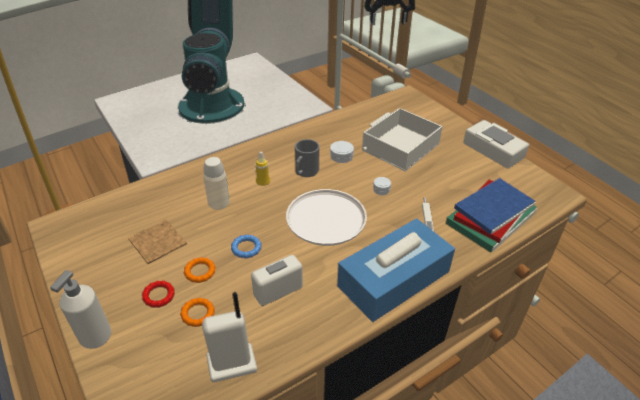

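The candidates for the teether in the top view are blue (391,188), orange (455,146) and (437,185), and red (475,179), so I choose the blue one. There is only one of each tin: large (241,255), small (241,187). The aspirator is at (334,263), the mug at (286,253) with its handle to the upper right, and the coaster at (455,238).

Next I fit silhouettes in both fixed cameras and check the choice in a close crop.

```bash
cat > fit.py <<'E'
from h import *
from scipy.optimize import minimize
a=np.linspace(0,2*np.pi,40,endpoint=False)
def cyl(r,z0,z1): return np.vstack([np.c_[r*np.cos(a),r*np.sin(a),0*a+z] for z in (z0,z1)])
def box(x0,x1,y0,y1,z0,z1): return np.array([[x,y,z] for x in(x0,x1) for y in(y0,y1) for z in(z0,z1)])
M={'tin_large':[cyl(.032,0,.03)],'tin_small':[cyl(.022,0,.026)],'teether':[cyl(.034,.005,.010)],
'aspirator':[cyl(.019,0,.006),cyl(.016,.006,.058),cyl(.005,.058,.092)],
'mug':[np.vstack([cyl(.029,0,.001),cyl(.032,.01,.08)]),box(-.005,.005,.03,.058,.015,.069)],
'bin':[box(-.073,.073,-.088,.088,0,.06)],'tray':[np.vstack([cyl(.082,0,.001),cyl(.095,.015,.016)])],
'coaster':[box(-.05,.05,-.05,.05,0,.006)]}
S=4
def render(c,P,p):
    im=np.zeros((400*S,640*S),np.uint8); C,s=np.cos(p[2]),np.sin(p[2])
    for q in P:
        w=np.c_[q[:,0]*C-q[:,1]*s+p[0],q[:,0]*s+q[:,1]*C+p[1],q[:,2]]
        cv2.fillConvexPoly(im,cv2.convexHull(((proj(c,w)+.5)*S).round().astype(np.int32)),1)
    return im>0
def fit(t,p0,cams,near=None,yaw=True):
    out=[]
    for c in cams:
        rs=models.cut_out(c,t)
        best=max(rs,key=lambda r:(np.kron(r['region'],np.ones((S,S)))>0)[render(c,M[t],p0)].sum()) if rs else None
        if best is None: continue
        m=cv2.resize(best['region'].astype(np.uint8),None,fx=S,fy=S,interpolation=0)>0
        def f(p):
            q=np.r_[p[:2],p[2] if yaw else 0]; r=render(c,M[t],q); return 1-(r&m).sum()/((r|m).sum()+1)
        res=min((minimize(f,p0,method='Nelder-Mead',options=dict(initial_simplex=np.array(p0)+np.array([[0,0,0],[.012,0,0],[0,.012,0],[0,0,.3]])*k,xatol=2e-4,fatol=1e-4)) for k in (1,-.6)),key=lambda r:r.fun)
        out.append((c,res.x.round(4),round(1-res.fun,3)))
    return out
E
python3 - <<'E'
from fit import *
im=snap('top'); cv2.imwrite('pics/c0.png',cv2.resize(im[120:280,120:500,::-1],None,fx=2.1,fy=2.1,interpolation=2))
snap('scene')
P={'tin_large':(.448,.185,0),'tin_small':(.624,.184,0),'teether':(.612,-.198,0),'aspirator':(.426,-.049,0),'mug':(.448,.069,-1.1),'bin':(.506,.35,.2),'tray':(.631,.002,0),'coaster':(.476,-.357,0)}
for t,p in P.items():
    print(t,*fit(t,list(p),['top','scene'],yaw=t in('mug','bin','coaster')))
    print('   ',pin('scene',t)[:2])
E
```

```text
tin_large ('top', array([0.4467, 0.1861, 0.1672]), np.float64(0.934)) ('scene', array([0.4479, 0.1837, 0.02  ]), np.float64(0.903))
    [(0.9, array([ 0.449,  0.18 , -0.001]))]
tin_small ('top', array([ 0.6218,  0.1852, -0.0328]), np.float64(0.783)) ('scene', array([0.6192, 0.1826, 0.0091]), np.float64(0.926))
    [(0.68, array([ 0.623,  0.185, -0.   ])), (0.2, array([ 0.422, -0.048, -0.006]))]
teether ('top', array([ 0.6131, -0.1966, -0.132 ]), np.float64(0.634)) ('scene', array([ 0.6151, -0.1998,  0.0467]), np.float64(0.698))
    [(0.92, array([ 0.61 , -0.199, -0.002])), (0.85, array([ 0.621, -0.315, -0.004]))]
aspirator ('top', array([ 0.4241, -0.0496, -0.0059]), np.float64(0.934))
    [(0.56, array([ 0.426, -0.049, -0.005]))]
mug ('top', array([ 0.4485,  0.0705, -0.7122]), np.float64(0.84)) ('scene', array([ 0.452 ,  0.0681, -2.0879]), np.float64(0.949))
    [(0.97, array([ 0.45 ,  0.069, -0.   ]))]
bin ('top', array([0.5018, 0.3537, 0.2662]), np.float64(0.954)) ('scene', array([0.5038, 0.3494, 0.2554]), np.float64(0.955))
    [(0.97, array([0.504, 0.351, 0.   ])), (0.38, array([0.634, 0.001, 0.001]))]
tray ('top', array([0.6337, 0.0056, 0.0069]), np.float64(0.975)) ('scene', array([ 0.636 ,  0.0009, -0.0871]), np.float64(0.971))
    [(0.7, array([ 0.635,  0.005, -0.001]))]
coaster ('top', array([ 0.4831, -0.3588,  0.1117]), np.float64(0.953)) ('scene', array([ 0.4846, -0.3611,  0.1103]), np.float64(0.951))
    [(0.87, array([ 0.487, -0.359, -0.007]))]
```

View pics/c0.png

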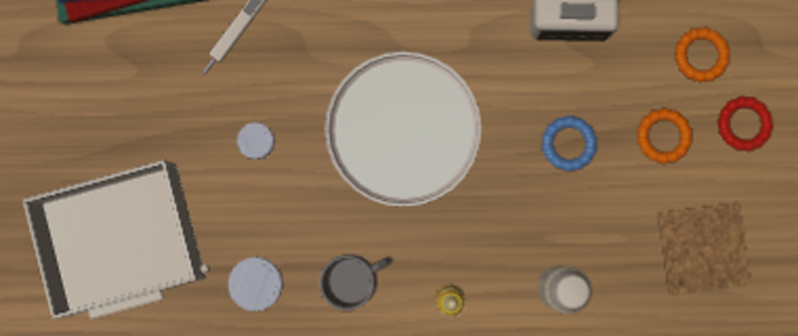

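```bash
cat >> h.py <<'E'
def go(x,y,z,head=None):
    "tool-frame shift (mm) and turn to TCP x,y,z with closing line along heading (mod pi)"
    o=monitor.get_obs(); Rm=R.from_euler('xyz',o['orientation']).as_matrix()
    d=Rm.T@(np.array([x,y,z])-o['tool_pos'])*1000; psi=o['orientation'][2]
    if head is None: az,q6=0,o['qpos'][5]
    else:
        c=[(abs(-(h-psi)),-(h-psi)) for h in head+np.pi/2+np.pi*np.arange(-4,5)]
        q=lambda k: np.arctan2(y,x)+np.pi/2-(psi-k)
        w=lambda v:(v+np.pi)%(2*np.pi)-np.pi
        az=min((k for k in c if abs(w(q(k[1])))<2.3 and abs(o['qpos'][5]+k[1]+np.arctan2(y,x)-o['qpos'][0])<2.4))[1]; q6=o['qpos'][5]+az+np.arctan2(y,x)-o['qpos'][0]
    print('t%.2f tx %.0f ty %.0f tz %.0f az %.2f q6 %.2f'%(o['t'],*d,az,q6),'tilt',np.round(Rm[:,2],3))
E
python3 -c "
from h import *
go(.4475,.184,.14,0)"
```

```text
t1.90 tx -320 ty -187 tz 91 az 1.11 q6 0.39 tilt [ 0.  0. -1.]
```

>>> arm_command(commands=[{"tx": -60, "ty": -35, "tz": 15, "az": 0.18, "hand": 1}, {"tx": -120, "ty": -70, "tz": 30, "az": 0.36, "hand": 1}, {"tx": -180, "ty": -105, "tz": 45, "az": 0.55, "hand": 1}, {"tx": -240, "ty": -140, "tz": 60, "az": 0.74, "hand": 1}, {"tx": -290, "ty": -170, "tz": 80, "az": 0.92, "hand": 1}, {"tx": -320, "ty": -187, "tz": 91, "az": 1.11, "hand": 1}, {"tx": -320, "ty": -187, "tz": 91, "az": 1.11, "hand": 1}, {"tx": -320, "ty": -187, "tz": 91, "az": 1.11, "hand": 1}, {"tx": -320, "ty": -187, "tz": 91, "az": 1.11, "hand": 1}, {"tx": -320, "ty": -187, "tz": 91, "az": 1.11, "hand": 1}])

```text
invalid input at $.commands[0]: expected keys tx, ty, tz, ax, ay, az, hand
```

```bash
cat > w.py <<'E'
import sys; from fit import *
t=sys.argv[1]; p=[float(v) for v in sys.argv[2:5]]
snap('wrist',sys.argv[5] if len(sys.argv)>5 else None)
print(fit(t,p,['wrist'],yaw=t in('mug','bin','coaster')),pin('wrist',t)[:3])
E
python3 w.py tin_large .4475 .184 0 w1.png; python3 -c "
from h import *
go(.4475,.184,-.001,0)"
```

```text
[] []
t2.05 tx -320 ty -187 tz 232 az 1.11 q6 0.39 tilt [ 0.  0. -1.]
```

View pics/w1.png

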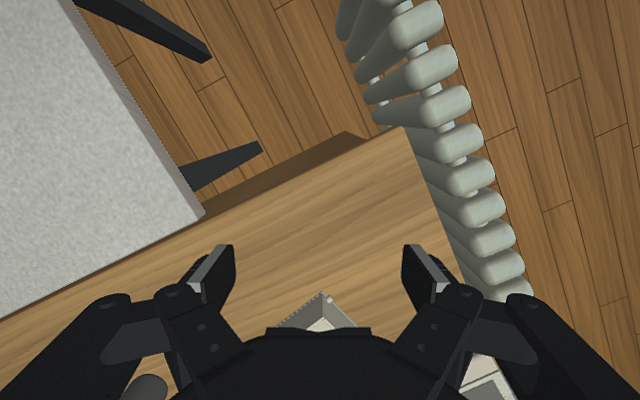

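The move was refused because every key is required. The picture only shows the start pose, with the fingertips near (225,250) and (410,250).

>>> arm_command(commands=[{"tx": -60, "ty": -35, "tz": 15, "ax": 0, "ay": 0, "az": 0.18, "hand": 1}, {"tx": -120, "ty": -70, "tz": 30, "ax": 0, "ay": 0, "az": 0.36, "hand": 1}, {"tx": -180, "ty": -105, "tz": 45, "ax": 0, "ay": 0, "az": 0.55, "hand": 1}, {"tx": -240, "ty": -140, "tz": 60, "ax": 0, "ay": 0, "az": 0.74, "hand": 1}, {"tx": -290, "ty": -170, "tz": 80, "ax": 0, "ay": 0, "az": 0.92, "hand": 1}, {"tx": -320, "ty": -187, "tz": 91, "ax": 0, "ay": 0, "az": 1.11, "hand": 1}, {"tx": -320, "ty": -187, "tz": 91, "ax": 0, "ay": 0, "az": 1.11, "hand": 1}, {"tx": -320, "ty": -187, "tz": 91, "ax": 0, "ay": 0, "az": 1.11, "hand": 1}, {"tx": -320, "ty": -187, "tz": 91, "ax": 0, "ay": 0, "az": 1.11, "hand": 1}, {"tx": -320, "ty": -187, "tz": 91, "ax": 0, "ay": 0, "az": 1.11, "hand": 1}])

```text
t: 3.3
tool_pos: [0.4474, 0.1851, 0.141]
orientation: [3.14, -0.001, 1.576]
wrist_force: [0.5, 0.1, -0.4]
gripper_width: 0.0856
gripper_force: 0.0
```

```bash
python3 w.py tin_large .4475 .184 0 w2.png; python3 -c "
from h import *
print(monitor.get_obs()['tool_pos'])
go(.4475,.184,-.001,0)"
```

```text
[('wrist', array([0.4461, 0.1832, 0.1451]), np.float64(0.927))] [(0.82, array([0.448, 0.186, 0.002]))]
[0.44745099 0.1846117  0.14069937]
t3.45 tx -1 ty -0 tz 142 az 0.00 q6 0.39 tilt [ 0.001  0.    -1.   ]
```

View pics/w2.png

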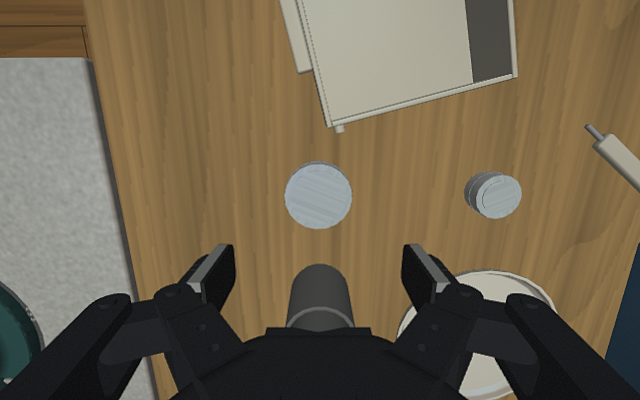

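The large tin is at (318,195) and centred between the fingers; the mug (320,305) and the bin corner (340,130) are clear. I go down and grip.

>>> arm_command(commands=[{"tx": 0, "ty": 0, "tz": 50, "ax": 0, "ay": 0, "az": 0, "hand": 1}, {"tx": 0, "ty": 0, "tz": 95, "ax": 0, "ay": 0, "az": 0, "hand": 1}, {"tx": -1, "ty": 0, "tz": 125, "ax": 0, "ay": 0, "az": 0, "hand": 1}, {"tx": -1, "ty": 0, "tz": 141, "ax": 0, "ay": 0, "az": 0, "hand": 1}, {"tx": -1, "ty": 0, "tz": 141, "ax": 0, "ay": 0, "az": 0, "hand": 1}, {"tx": -1, "ty": 0, "tz": 141, "ax": 0, "ay": 0, "az": 0, "hand": 0.2}, {"tx": -1, "ty": 0, "tz": 141, "ax": 0, "ay": 0, "az": 0, "hand": 0.2}, {"tx": -1, "ty": 0, "tz": 141, "ax": 0, "ay": 0, "az": 0, "hand": 0.2}, {"tx": -1, "ty": 0, "tz": 141, "ax": 0, "ay": 0, "az": 0, "hand": 0.2}, {"tx": -1, "ty": 0, "tz": 141, "ax": 0, "ay": 0, "az": 0, "hand": 0.2}], squeeze=40)

```text
t: 4.7
tool_pos: [0.4494, 0.1833, 0.0014]
orientation: [3.138, -0.001, 1.573]
wrist_force: [0.1, 0.2, 6.6]
gripper_width: 0.0619
gripper_force: 44.5
```

```bash
cat > bt.py <<'E'
from h import *
def binpt(x,y,b=(.504,.351,.26)): return b[0]+x*np.cos(b[2])-y*np.sin(b[2]), b[1]+x*np.sin(b[2])+y*np.cos(b[2])
E
python3 -c "
from bt import *
x,y=binpt(0,-.038); print(x,y); go(x,y,.13,.26)"
```

```text
0.5137690609719019 0.31427718083088846
t4.70 tx 131 ty 65 tz -128 az -0.26 q6 0.29 tilt [ 0.004  0.001 -1.   ]
```

>>> arm_command(commands=[{"tx": 0, "ty": 0, "tz": -50, "ax": 0, "ay": 0, "az": 0, "hand": 0.2}, {"tx": 0, "ty": 0, "tz": -100, "ax": 0, "ay": 0, "az": 0, "hand": 0.2}, {"tx": 30, "ty": 15, "tz": -128, "ax": 0, "ay": 0, "az": -0.05, "hand": 0.2}, {"tx": 65, "ty": 32, "tz": -128, "ax": 0, "ay": 0, "az": -0.15, "hand": 0.2}, {"tx": 100, "ty": 50, "tz": -128, "ax": 0, "ay": 0, "az": -0.26, "hand": 0.2}, {"tx": 131, "ty": 65, "tz": -128, "ax": 0, "ay": 0, "az": -0.26, "hand": 0.2}, {"tx": 131, "ty": 65, "tz": -128, "ax": 0, "ay": 0, "az": -0.26, "hand": 0.2}, {"tx": 131, "ty": 65, "tz": -128, "ax": 0, "ay": 0, "az": -0.26, "hand": 0.2}])

```text
t: 5.7
tool_pos: [0.5119, 0.3133, 0.1267]
orientation: [-3.14, 0.001, 1.833]
wrist_force: [1.4, -0.2, -2.3]
gripper_width: 0.0619
gripper_force: 44.9
```

```bash
python3 w.py bin .504 .351 .26 w3.png; python3 -c "
from bt import *
x,y=binpt(0,-.038); go(x,y,.0065,.26)"
```

```text
[('wrist', array([0.5009, 0.3513, 0.2583]), np.float64(0.781))] [(0.58, array([ 0.505,  0.352, -0.006]))]
t5.85 tx 1 ty 2 tz 121 az 0.00 q6 0.29 tilt [-0. -0. -1.]
```

View pics/w3.png

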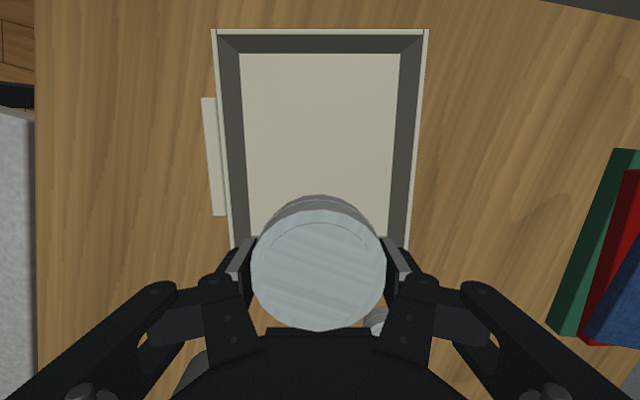

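The tin is held level at (318,265), with the bin aligned and centred on it. I lower it and let go.

>>> arm_command(commands=[{"tx": 1, "ty": 1, "tz": 40, "ax": 0, "ay": 0, "az": 0, "hand": 0.2}, {"tx": 1, "ty": 1, "tz": 80, "ax": 0, "ay": 0, "az": 0, "hand": 0.2}, {"tx": 1, "ty": 1, "tz": 110, "ax": 0, "ay": 0, "az": 0, "hand": 0.2}, {"tx": 1, "ty": 1, "tz": 121, "ax": 0, "ay": 0, "az": 0, "hand": 0.2}, {"tx": 1, "ty": 1, "tz": 121, "ax": 0, "ay": 0, "az": 0, "hand": 0.2}, {"tx": 1, "ty": 1, "tz": 121, "ax": 0, "ay": 0, "az": 0, "hand": 0.85}, {"tx": 1, "ty": 1, "tz": 121, "ax": 0, "ay": 0, "az": 0, "hand": 0.85}, {"tx": 1, "ty": 1, "tz": 121, "ax": 0, "ay": 0, "az": 0, "hand": 0.85}, {"tx": 1, "ty": 1, "tz": 70, "ax": 0, "ay": 0, "az": 0, "hand": 0.85}, {"tx": 1, "ty": 1, "tz": -10, "ax": 0, "ay": 0, "az": 0, "hand": 0.85}])

```text
t: 7.1
tool_pos: [0.5119, 0.3145, 0.1191]
orientation: [-3.137, 0.001, 1.833]
wrist_force: [1.1, 0.4, 0.1]
gripper_width: 0.0788
gripper_force: 0.0
```

```bash
python3 -c "
from bt import *
go(.621,.184,.13,-.3)"
```

```text
t7.10 tx -154 ty 72 tz -11 az 0.56 q6 0.59 tilt [-0.004 -0.002 -1.   ]
```

>>> arm_command(commands=[{"tx": -40, "ty": 18, "tz": -15, "ax": 0, "ay": 0, "az": 0, "hand": 0.6}, {"tx": -90, "ty": 42, "tz": -11, "ax": 0, "ay": 0, "az": 0.15, "hand": 0.6}, {"tx": -130, "ty": 60, "tz": -11, "ax": 0, "ay": 0, "az": 0.26, "hand": 0.6}, {"tx": -154, "ty": 72, "tz": -11, "ax": 0, "ay": 0, "az": 0.26, "hand": 0.6}, {"tx": -154, "ty": 72, "tz": -11, "ax": 0, "ay": 0, "az": 0.26, "hand": 0.6}, {"tx": -154, "ty": 72, "tz": -11, "ax": 0, "ay": 0, "az": 0.26, "hand": 0.6}])

```text
t: 7.85
tool_pos: [0.622, 0.186, 0.1307]
orientation: [-3.141, -0.001, 1.575]
wrist_force: [0.3, 1.0, 0.3]
gripper_width: 0.0681
gripper_force: 0.0
```

```bash
python3 w.py tin_small .621 .184 0 w4.png; python3 -c "
from h import *
go(.621,.184,.003,0)"
```

```text
[('wrist', array([0.619 , 0.1852, 0.083 ]), np.float64(0.884))] [(0.88, array([ 0.621,  0.183, -0.001]))]
t8.00 tx -2 ty -1 tz 128 az 0.00 q6 0.29 tilt [-0.  0. -1.]
```

View pics/w4.png

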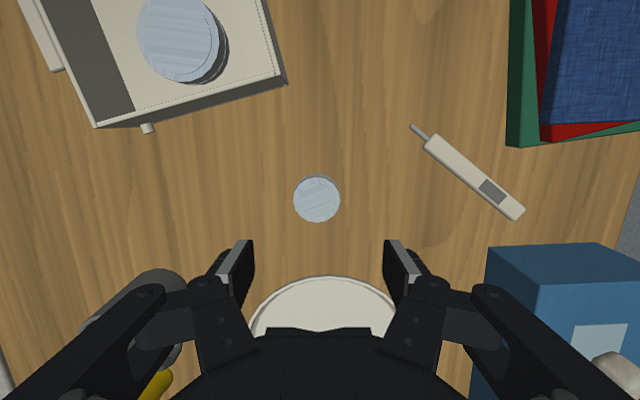

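The large tin lies flat in the bin at (180,38). The small tin is centred at (317,198), so I grip it.

>>> arm_command(commands=[{"tx": -1, "ty": -1, "tz": 50, "ax": 0, "ay": 0, "az": 0, "hand": 0.6}, {"tx": -1, "ty": -1, "tz": 95, "ax": 0, "ay": 0, "az": 0, "hand": 0.6}, {"tx": -1, "ty": -1, "tz": 120, "ax": 0, "ay": 0, "az": 0, "hand": 0.6}, {"tx": -1, "ty": -1, "tz": 128, "ax": 0, "ay": 0, "az": 0, "hand": 0.6}, {"tx": -1, "ty": -1, "tz": 128, "ax": 0, "ay": 0, "az": 0, "hand": -0.3}, {"tx": -1, "ty": -1, "tz": 128, "ax": 0, "ay": 0, "az": 0, "hand": -0.3}, {"tx": -1, "ty": -1, "tz": 128, "ax": 0, "ay": 0, "az": 0, "hand": -0.3}, {"tx": -1, "ty": -1, "tz": 128, "ax": 0, "ay": 0, "az": 0, "hand": -0.3}, {"tx": -1, "ty": -1, "tz": 128, "ax": 0, "ay": 0, "az": 0, "hand": -0.3}], squeeze=30)

```text
t: 9.12
tool_pos: [0.6227, 0.1843, 0.0046]
orientation: [3.139, -0.001, 1.573]
wrist_force: [-0.8, 0.8, 6.3]
gripper_width: 0.042
gripper_force: 30.9
```

```bash
python3 -c "
from bt import *
x,y=binpt(0,.038); print(x,y); go(x,y,.13,.26)"
```

```text
0.4942309390280981 0.3877228191691115
t9.12 tx 204 ty -128 tz -126 az -0.26 q6 0.41 tilt [ 0.003  0.001 -1.   ]
```

>>> arm_command(commands=[{"tx": 0, "ty": 0, "tz": -50, "ax": 0, "ay": 0, "az": 0, "hand": -0.3}, {"tx": 0, "ty": 0, "tz": -100, "ax": 0, "ay": 0, "az": 0, "hand": -0.3}, {"tx": 40, "ty": -25, "tz": -126, "ax": 0, "ay": 0, "az": -0.05, "hand": -0.3}, {"tx": 85, "ty": -53, "tz": -126, "ax": 0, "ay": 0, "az": -0.15, "hand": -0.3}, {"tx": 130, "ty": -82, "tz": -126, "ax": 0, "ay": 0, "az": -0.26, "hand": -0.3}, {"tx": 170, "ty": -107, "tz": -126, "ax": 0, "ay": 0, "az": -0.26, "hand": -0.3}, {"tx": 204, "ty": -127, "tz": -126, "ax": 0, "ay": 0, "az": -0.26, "hand": -0.3}, {"tx": 204, "ty": -127, "tz": -126, "ax": 0, "ay": 0, "az": -0.26, "hand": -0.3}, {"tx": 204, "ty": -127, "tz": -126, "ax": 0, "ay": 0, "az": -0.26, "hand": -0.3}])

```text
t: 10.25
tool_pos: [0.4941, 0.3872, 0.1282]
orientation: [-3.141, 0.001, 1.833]
wrist_force: [0.0, -0.1, -1.0]
gripper_width: 0.0422
gripper_force: 30.8
```

```bash
python3 -c "
from bt import *
x,y=binpt(0,.038);o=monitor.get_obs(); print(o['gripper_width']); go(x,y,.0095,.26)"
```

```text
0.042166007691305525
t10.25 tx 1 ty 0 tz 119 az 0.00 q6 0.41 tilt [-0.    -0.001 -1.   ]
```

>>> arm_command(commands=[{"tx": 0, "ty": 0, "tz": 45, "ax": 0, "ay": 0, "az": 0, "hand": -0.3}, {"tx": 0, "ty": 0, "tz": 85, "ax": 0, "ay": 0, "az": 0, "hand": -0.3}, {"tx": 0, "ty": 0, "tz": 110, "ax": 0, "ay": 0, "az": 0, "hand": -0.3}, {"tx": 0, "ty": 0, "tz": 119, "ax": 0, "ay": 0, "az": 0, "hand": -0.3}, {"tx": 0, "ty": 0, "tz": 119, "ax": 0, "ay": 0, "az": 0, "hand": -0.3}, {"tx": 0, "ty": 0, "tz": 119, "ax": 0, "ay": 0, "az": 0, "hand": 0.5}, {"tx": 0, "ty": 0, "tz": 119, "ax": 0, "ay": 0, "az": 0, "hand": 0.5}, {"tx": 0, "ty": 0, "tz": 119, "ax": 0, "ay": 0, "az": 0, "hand": 0.5}, {"tx": 0, "ty": 0, "tz": 70, "ax": 0, "ay": 0, "az": 0, "hand": 0.5}, {"tx": 0, "ty": 0, "tz": -20, "ax": 0, "ay": 0, "az": 0, "hand": 0.5}])

```text
t: 11.5
tool_pos: [0.4929, 0.387, 0.1202]
orientation: [-3.137, 0.002, 1.833]
wrist_force: [1.2, 0.8, 0.4]
gripper_width: 0.0645
gripper_force: 0.0
```

```bash
python3 -c "
from bt import *
go(.612,-.168,.16,1.571)"
```

```text
t11.50 tx -567 ty -29 tz -39 az -1.31 q6 -1.84 tilt [-0.004 -0.003 -1.   ]
```

>>> arm_command(commands=[{"tx": -40, "ty": -2, "tz": -35, "ax": 0, "ay": 0, "az": 0, "hand": 0.0}, {"tx": -100, "ty": -5, "tz": -45, "ax": 0, "ay": 0, "az": -0.15, "hand": -0.45}, {"tx": -160, "ty": -8, "tz": -45, "ax": 0, "ay": 0, "az": -0.33, "hand": -0.45}, {"tx": -220, "ty": -11, "tz": -45, "ax": 0, "ay": 0, "az": -0.5, "hand": -0.45}, {"tx": -280, "ty": -14, "tz": -45, "ax": 0, "ay": 0, "az": -0.68, "hand": -0.45}, {"tx": -340, "ty": -17, "tz": -45, "ax": 0, "ay": 0, "az": -0.86, "hand": -0.45}, {"tx": -400, "ty": -20, "tz": -45, "ax": 0, "ay": 0, "az": -1.04, "hand": -0.45}, {"tx": -460, "ty": -23, "tz": -42, "ax": 0, "ay": 0, "az": -1.2, "hand": -0.45}, {"tx": -520, "ty": -26, "tz": -39, "ax": 0, "ay": 0, "az": -1.31, "hand": -0.45}, {"tx": -567, "ty": -29, "tz": -39, "ax": 0, "ay": 0, "az": -1.31, "hand": -0.45}])

```text
t: 12.75
tool_pos: [0.613, -0.1697, 0.1601]
orientation: [-3.142, 0.0, -3.141]
wrist_force: [0.8, -0.2, -0.4]
gripper_width: 0.0237
gripper_force: 0.0
```

>>> arm_command(commands=[{"tx": 0, "ty": 0, "tz": 20, "ax": 0, "ay": 0, "az": 0, "hand": -0.45}, {"tx": 0, "ty": 0, "tz": 20, "ax": 0, "ay": 0, "az": 0, "hand": -0.45}, {"tx": 0, "ty": 0, "tz": 20, "ax": 0, "ay": 0, "az": 0, "hand": -0.45}])

```text
t: 13.12
tool_pos: [0.6132, -0.1668, 0.1408]
orientation: [3.142, 0.0, -3.139]
wrist_force: [0.7, 0.7, 0.7]
gripper_width: 0.0239
gripper_force: 0.0
```

```bash
python3 - <<'E'
from fit import *
im=snap('wrist','w5.png')
hsv=cv2.cvtColor(im,cv2.COLOR_RGB2HSV); m=((hsv[...,0]>95)&(hsv[...,0]<125)&(hsv[...,1]>110)).astype(np.uint8)
n,l,s,c=cv2.connectedComponentsWithStats(m); 
for i in range(1,n):
    if s[i,4]>300:
        # hull of the ring: outer edge at z=.0073
        ct=max(cv2.findContours((l==i).astype(np.uint8),0,1)[0],key=len)[:,0]
        w=ray('wrist',cv2.convexHull(ct)[:,0]+0.0,.0075)
        A=np.c_[2*w[:,:2],np.ones(len(w))]; q=np.linalg.lstsq(A,(w[:,:2]**2).sum(1),rcond=None)[0]
        print(s[i],q[:2].round(4),round(np.sqrt(q[2]+q[:2]@q[:2]),4))
print(pin('wrist','teether')[:3])
go(.612,-.171,.004,1.571)
print(monitor.get_obs()['gripper_width'])
E
```

```text
[ 255  158   66   64 2097] [ 0.6132 -0.1976] 0.0335
[537 340  60  38 351] [0.8723 0.11  ] 0.0748
[(0.82, array([ 0.634, -0.412, -0.   ])), (0.67, array([ 0.718, -0.36 , -0.   ])), (0.57, array([ 0.615, -0.208, -0.003]))]
t13.22 tx 2 ty -4 tz 138 az 0.00 q6 -1.84 tilt [ 0.002 -0.001 -1.   ]
0.023839808809870914
```

View pics/w5.png

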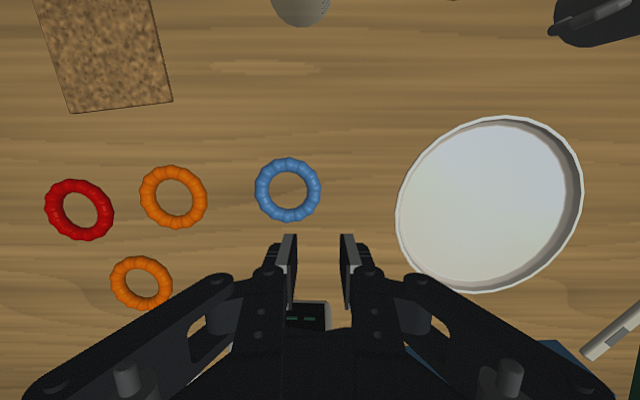

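The blue ring is at (288,189), centre fitted at (0.613,-0.198). The orange rings (173,197), (141,283) and the red one (80,210) are clear. I pinch its +y side with one finger in the hole.

>>> arm_command(commands=[{"tx": 1, "ty": -4, "tz": 50, "ax": 0, "ay": 0, "az": 0, "hand": -0.45}, {"tx": 1, "ty": -4, "tz": 95, "ax": 0, "ay": 0, "az": 0, "hand": -0.45}, {"tx": 1, "ty": -4, "tz": 110, "ax": 0, "ay": 0, "az": 0, "hand": -0.45}, {"tx": 1, "ty": -4, "tz": 110, "ax": 0, "ay": 0, "az": 0, "hand": -0.45}, {"tx": 1, "ty": -4, "tz": 110, "ax": 0, "ay": 0, "az": 0, "hand": -0.45}])

```text
t: 13.85
tool_pos: [0.6139, -0.1718, 0.0332]
orientation: [-3.14, 0.005, -3.14]
wrist_force: [0.3, -0.6, 0.2]
gripper_width: 0.0234
gripper_force: 0.0
```

```bash
python3 - <<'E'
from h import *
go(.613,-.1706,.004,1.571)
E
```

```text
t13.85 tx 1 ty 1 tz 29 az 0.00 q6 -1.84 tilt [ 0.005 -0.002 -1.   ]
```

>>> arm_command(commands=[{"tx": 1, "ty": 1, "tz": 12, "ax": 0, "ay": 0, "az": 0, "hand": -0.45}, {"tx": 1, "ty": 1, "tz": 24, "ax": 0, "ay": 0, "az": 0, "hand": -0.45}, {"tx": 1, "ty": 1, "tz": 29, "ax": 0, "ay": 0, "az": 0, "hand": -0.45}, {"tx": 1, "ty": 1, "tz": 29, "ax": 0, "ay": 0, "az": 0, "hand": -0.45}, {"tx": 1, "ty": 1, "tz": 29, "ax": 0, "ay": 0, "az": 0, "hand": -0.85}, {"tx": 1, "ty": 1, "tz": 29, "ax": 0, "ay": 0, "az": 0, "hand": -0.85}, {"tx": 1, "ty": 1, "tz": 29, "ax": 0, "ay": 0, "az": 0, "hand": -0.85}, {"tx": 1, "ty": 1, "tz": 29, "ax": 0, "ay": 0, "az": 0, "hand": -0.85}], squeeze=30)

```text
t: 14.85
tool_pos: [0.611, -0.1704, 0.0012]
orientation: [3.141, -0.0, -3.14]
wrist_force: [-0.0, -0.5, -0.2]
gripper_width: 0.0147
gripper_force: 26.4
```

```bash
python3 - <<'E'
from h import *
go(.634,.003-.038+.027,.11,1.571)
E
```

```text
t14.85 tx -23 ty 162 tz -109 az 0.00 q6 -1.58 tilt [-0.  0. -1.]
```

>>> arm_command(commands=[{"tx": 0, "ty": 0, "tz": -40, "ax": 0, "ay": 0, "az": 0, "hand": -0.85}, {"tx": -3, "ty": 20, "tz": -85, "ax": 0, "ay": 0, "az": 0, "hand": -0.85}, {"tx": -10, "ty": 60, "tz": -85, "ax": 0, "ay": 0, "az": 0, "hand": -0.85}, {"tx": -15, "ty": 105, "tz": -85, "ax": 0, "ay": 0, "az": 0, "hand": -0.85}, {"tx": -20, "ty": 145, "tz": -85, "ax": 0, "ay": 0, "az": 0, "hand": -0.85}, {"tx": -23, "ty": 162, "tz": -85, "ax": 0, "ay": 0, "az": 0, "hand": -0.85}, {"tx": -23, "ty": 162, "tz": -85, "ax": 0, "ay": 0, "az": 0, "hand": -0.85}, {"tx": -23, "ty": 162, "tz": -85, "ax": 0, "ay": 0, "az": 0, "hand": -0.85}])

```text
t: 15.85
tool_pos: [0.6338, -0.0098, 0.0862]
orientation: [-3.141, -0.0, -3.142]
wrist_force: [0.2, -0.4, -0.5]
gripper_width: 0.0147
gripper_force: 28.3
```

```bash
python3 - <<'E'
from h import *
snap('wrist','w6.png')
go(.634,-.008,.0072,1.571)
print(monitor.get_obs()['gripper_width'])
E
```

```text
t15.90 tx -0 ty 2 tz 79 az -0.00 q6 -1.58 tilt [-0.    -0.001 -1.   ]
0.014929481621836561
```

View pics/w6.png

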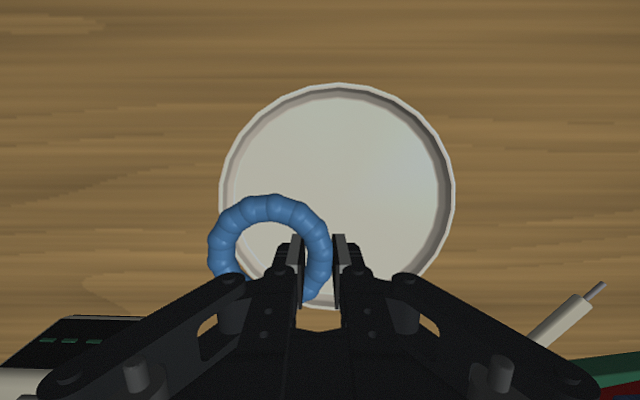

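The ring hangs level in the grip at (270,250), over the left side of the tray. I lower and release it.

>>> arm_command(commands=[{"tx": 0, "ty": 2, "tz": 35, "ax": 0, "ay": 0, "az": 0, "hand": -0.85}, {"tx": 0, "ty": 2, "tz": 60, "ax": 0, "ay": 0, "az": 0, "hand": -0.85}, {"tx": 0, "ty": 2, "tz": 73, "ax": 0, "ay": 0, "az": 0, "hand": -0.85}, {"tx": 0, "ty": 2, "tz": 78, "ax": 0, "ay": 0, "az": 0, "hand": -0.85}, {"tx": 0, "ty": 2, "tz": 78, "ax": 0, "ay": 0, "az": 0, "hand": -0.85}, {"tx": 0, "ty": 2, "tz": 78, "ax": 0, "ay": 0, "az": 0, "hand": -0.45}, {"tx": 0, "ty": 2, "tz": 78, "ax": 0, "ay": 0, "az": 0, "hand": -0.45}, {"tx": 0, "ty": 2, "tz": 78, "ax": 0, "ay": 0, "az": 0, "hand": -0.45}, {"tx": 0, "ty": 2, "tz": 40, "ax": 0, "ay": 0, "az": 0, "hand": -0.45}, {"tx": 0, "ty": 2, "tz": -20, "ax": 0, "ay": 0, "az": 0, "hand": -0.45}])

```text
t: 17.15
tool_pos: [0.6318, -0.0061, 0.1043]
orientation: [3.141, -0.007, -3.14]
wrist_force: [0.4, -0.4, -0.5]
gripper_width: 0.0237
gripper_force: 0.0
```

```bash
python3 - <<'E'
from h import *
print(monitor.get_obs()['gripper_width'])
go(.425,-.049,.15,1.571)
go(.425,-.049,.15,.9)
E
```

```text
0.023682183982790966
t17.15 tx 207 ty -43 tz -44 az 0.00 q6 -1.69 tilt [-0.007  0.001 -1.   ]
t17.15 tx 207 ty -43 tz -44 az 0.67 q6 -1.01 tilt [-0.007  0.001 -1.   ]
```

>>> arm_command(commands=[{"tx": 0, "ty": 0, "tz": -40, "ax": 0, "ay": 0, "az": 0, "hand": 0.15}, {"tx": 50, "ty": -10, "tz": -44, "ax": 0, "ay": 0, "az": 0, "hand": 0.15}, {"tx": 100, "ty": -20, "tz": -44, "ax": 0, "ay": 0, "az": 0, "hand": 0.15}, {"tx": 150, "ty": -30, "tz": -44, "ax": 0, "ay": 0, "az": 0, "hand": 0.15}, {"tx": 190, "ty": -40, "tz": -44, "ax": 0, "ay": 0, "az": 0, "hand": 0.15}, {"tx": 207, "ty": -43, "tz": -44, "ax": 0, "ay": 0, "az": 0, "hand": 0.15}, {"tx": 207, "ty": -43, "tz": -44, "ax": 0, "ay": 0, "az": 0, "hand": 0.15}, {"tx": 207, "ty": -43, "tz": -44, "ax": 0, "ay": 0, "az": 0, "hand": 0.15}, {"tx": 207, "ty": -43, "tz": -44, "ax": 0, "ay": 0, "az": 0, "hand": 0.15}])

```text
t: 18.27
tool_pos: [0.4276, -0.0495, 0.1503]
orientation: [3.141, 0.0, -3.14]
wrist_force: [-0.3, 0.7, -1.1]
gripper_width: 0.0492
gripper_force: 0.0
```

```bash
python3 w.py aspirator .425 -.049 0 w7.png; python3 -c "
from h import *
go(.425,-.049,.029,1.571); print(monitor.get_obs()['gripper_width'])"
```

```text
[('wrist', array([ 0.424 , -0.0499,  0.1362]), np.float64(0.953))] [(0.62, array([ 0.423, -0.049, -0.001]))]
t18.43 tx 2 ty 0 tz 121 az 0.00 q6 -1.69 tilt [-0.  0. -1.]
0.04913759662678923
```

View pics/w7.png

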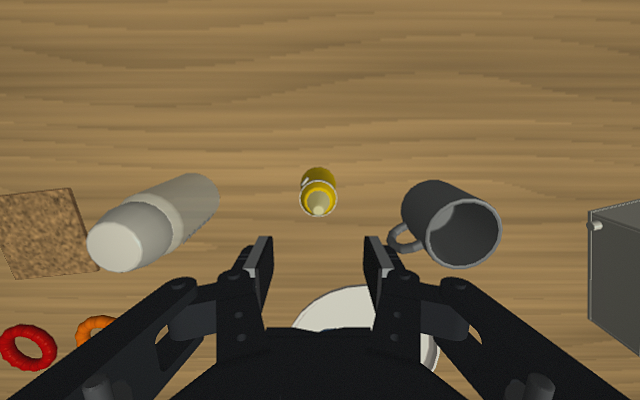

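The aspirator is centred between the fingers at (318,190). The bottle (150,225) and the mug (452,225, handle tip 395,238) are clear to either side. I grip the barrel.

>>> arm_command(commands=[{"tx": 2, "ty": 0, "tz": 40, "ax": 0, "ay": 0, "az": 0, "hand": 0.15}, {"tx": 2, "ty": 0, "tz": 80, "ax": 0, "ay": 0, "az": 0, "hand": 0.15}, {"tx": 2, "ty": 0, "tz": 110, "ax": 0, "ay": 0, "az": 0, "hand": 0.15}, {"tx": 2, "ty": 0, "tz": 121, "ax": 0, "ay": 0, "az": 0, "hand": 0.15}, {"tx": 2, "ty": 0, "tz": 121, "ax": 0, "ay": 0, "az": 0, "hand": 0.15}, {"tx": 2, "ty": 0, "tz": 121, "ax": 0, "ay": 0, "az": 0, "hand": -0.5}, {"tx": 2, "ty": 0, "tz": 121, "ax": 0, "ay": 0, "az": 0, "hand": -0.5}, {"tx": 2, "ty": 0, "tz": 121, "ax": 0, "ay": 0, "az": 0, "hand": -0.5}, {"tx": 2, "ty": 0, "tz": 121, "ax": 0, "ay": 0, "az": 0, "hand": -0.5}, {"tx": 2, "ty": 0, "tz": 121, "ax": 0, "ay": 0, "az": 0, "hand": -0.5}], squeeze=30)

```text
t: 19.68
tool_pos: [0.4263, -0.0499, 0.0309]
orientation: [-3.141, 0.004, -3.14]
wrist_force: [0.9, -0.3, 6.2]
gripper_width: 0.0311
gripper_force: 30.3
```

```bash
python3 - <<'E'
from h import *
o=monitor.get_obs(); print(o['tool_pos'])
go(.634,.053,.12,1.571)
snap('top'); print(pin('top','teether')[:4])
E
```

```text
[ 0.42629153 -0.04987071  0.03091891]
t19.68 tx -208 ty 103 tz -88 az 0.00 q6 -1.49 tilt [ 0.004 -0.001 -1.   ]
[(0.95, array([ 0.621, -0.315, -0.005])), (0.9, array([ 0.719, -0.362,  0.002])), (0.69, array([ 0.633, -0.414, -0.   ])), (0.57, array([ 0.636, -0.029,  0.005]))]
```

>>> arm_command(commands=[{"tx": 0, "ty": 0, "tz": -40, "ax": 0, "ay": 0, "az": 0, "hand": -0.5}, {"tx": 0, "ty": 0, "tz": -80, "ax": 0, "ay": 0, "az": 0, "hand": -0.5}, {"tx": -30, "ty": 5, "tz": -95, "ax": 0, "ay": 0, "az": 0, "hand": -0.5}, {"tx": -75, "ty": 20, "tz": -95, "ax": 0, "ay": 0, "az": 0, "hand": -0.5}, {"tx": -120, "ty": 50, "tz": -95, "ax": 0, "ay": 0, "az": 0, "hand": -0.5}, {"tx": -165, "ty": 80, "tz": -95, "ax": 0, "ay": 0, "az": 0, "hand": -0.5}, {"tx": -195, "ty": 98, "tz": -90, "ax": 0, "ay": 0, "az": 0, "hand": -0.5}, {"tx": -208, "ty": 103, "tz": -88, "ax": 0, "ay": 0, "az": 0, "hand": -0.5}, {"tx": -208, "ty": 103, "tz": -88, "ax": 0, "ay": 0, "az": 0, "hand": -0.5}, {"tx": -208, "ty": 103, "tz": -88, "ax": 0, "ay": 0, "az": 0, "hand": -0.5}])

```text
t: 21.02
tool_pos: [0.6318, 0.0528, 0.1173]
orientation: [-3.141, -0.001, -3.141]
wrist_force: [0.3, 0.7, -0.6]
gripper_width: 0.031
gripper_force: 30.2
```

```bash
python3 - <<'E'
from h import *
snap('wrist','w8.png')
go(.634,.053,.0362,1.571); print(monitor.get_obs()['gripper_width'])
E
```

```text
t21.07 tx -2 ty 0 tz 81 az 0.00 q6 -1.49 tilt [-0. -0. -1.]
0.03069479576260977
```

View pics/w8.png

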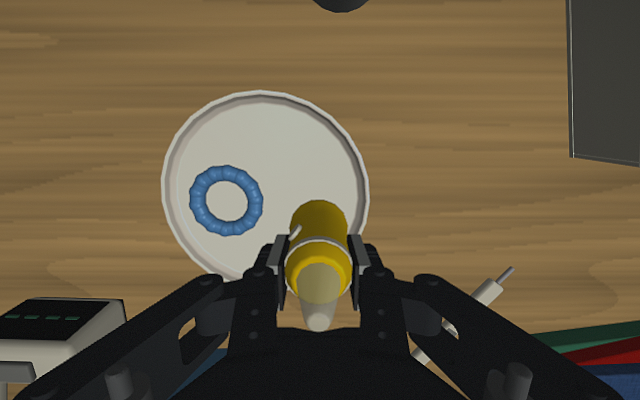

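The teether lies flat on the tray at (226,201), and the aspirator is held upright over the tray's right side. I lower and release it.

>>> arm_command(commands=[{"tx": -2, "ty": -3, "tz": 30, "ax": 0, "ay": 0, "az": 0, "hand": -0.5}, {"tx": -2, "ty": -3, "tz": 60, "ax": 0, "ay": 0, "az": 0, "hand": -0.5}, {"tx": -2, "ty": -3, "tz": 75, "ax": 0, "ay": 0, "az": 0, "hand": -0.5}, {"tx": -2, "ty": -3, "tz": 81, "ax": 0, "ay": 0, "az": 0, "hand": -0.5}, {"tx": -2, "ty": -3, "tz": 81, "ax": 0, "ay": 0, "az": 0, "hand": -0.5}, {"tx": -2, "ty": -3, "tz": 81, "ax": 0, "ay": 0, "az": 0, "hand": -0.5}])

```text
t: 21.82
tool_pos: [0.6356, 0.0506, 0.0377]
orientation: [3.142, 0.003, -3.14]
wrist_force: [0.5, 0.2, -0.8]
gripper_width: 0.0311
gripper_force: 30.2
```

```bash
python3 - <<'E'
from h import *
go(.634,.05,.036,1.571); print(monitor.get_obs()['wrist_force'])
E
```

```text
t21.82 tx 2 ty -1 tz 2 az 0.00 q6 -1.49 tilt [ 0.003  0.    -1.   ]
[ 0.4857492   0.23061042 -0.77119803]
```

>>> arm_command(commands=[{"tx": 0, "ty": 0, "tz": 1, "ax": 0, "ay": 0, "az": 0, "hand": -0.5}, {"tx": 0, "ty": 0, "tz": 1, "ax": 0, "ay": 0, "az": 0, "hand": -0.5}, {"tx": 0, "ty": 0, "tz": 1, "ax": 0, "ay": 0, "az": 0, "hand": 0.05}, {"tx": 0, "ty": 0, "tz": 1, "ax": 0, "ay": 0, "az": 0, "hand": 0.05}, {"tx": 0, "ty": 0, "tz": 1, "ax": 0, "ay": 0, "az": 0, "hand": 0.05}, {"tx": 0, "ty": 0, "tz": -40, "ax": 0, "ay": 0, "az": 0, "hand": 0.05}, {"tx": 0, "ty": 0, "tz": -90, "ax": 0, "ay": 0, "az": 0, "hand": 0.05}, {"tx": 0, "ty": 0, "tz": -130, "ax": 0, "ay": 0, "az": 0, "hand": 0.05}])

```text
t: 22.82
tool_pos: [0.6351, 0.0507, 0.1686]
orientation: [3.142, 0.002, -3.14]
wrist_force: [0.2, -0.0, 0.2]
gripper_width: 0.0446
gripper_force: 0.0
```

```bash
python3 - <<'E'
from fit import *
snap('top'); snap('scene')
for c in('top','scene'): print(pin(c,'aspirator')[:1],pin(c,'mug'))
print(fit('mug',[.450,.069,-2.7],['top','scene']))
go(.45,.069,.17,np.radians(25))
E
```

```text
[(0.52, array([0.636, 0.052, 0.004]))] [(0.62, array([ 0.44 , -0.178, -0.004]))]
[(0.76, array([0.632, 0.05 , 0.002]))] [(0.87, array([ 0.447,  0.07 , -0.   ])), (0.65, array([0.515, 0.314, 0.   ]))]
[('top', array([ 0.45 ,  0.069, -2.7  ]), np.float64(0.0)), ('scene', array([ 0.4504,  0.0694, -2.2996]), np.float64(0.952))]
t23.23 tx 184 ty 19 tz -5 az 1.14 q6 -0.28 tilt [-0.004  0.    -1.   ]
```

>>> arm_command(commands=[{"tx": 30, "ty": 3, "tz": -5, "ax": 0, "ay": 0, "az": 0.18, "hand": 1}, {"tx": 70, "ty": 7, "tz": -5, "ax": 0, "ay": 0, "az": 0.36, "hand": 1}, {"tx": 110, "ty": 11, "tz": -5, "ax": 0, "ay": 0, "az": 0.54, "hand": 1}, {"tx": 150, "ty": 15, "tz": -5, "ax": 0, "ay": 0, "az": 0.72, "hand": 1}, {"tx": 175, "ty": 18, "tz": -5, "ax": 0, "ay": 0, "az": 0.9, "hand": 1}, {"tx": 184, "ty": 19, "tz": -5, "ax": 0, "ay": 0, "az": 1.04, "hand": 1}, {"tx": 184, "ty": 19, "tz": -5, "ax": 0, "ay": 0, "az": 1.04, "hand": 1}, {"tx": 184, "ty": 19, "tz": -5, "ax": 0, "ay": 0, "az": 1.04, "hand": 1}, {"tx": 184, "ty": 19, "tz": -5, "ax": 0, "ay": 0, "az": 1.04, "hand": 1}])

```text
t: 24.35
tool_pos: [0.4511, 0.0693, 0.1709]
orientation: [-3.141, -0.0, 2.104]
wrist_force: [0.8, -0.4, 0.2]
gripper_width: 0.0852
gripper_force: 0.0
```

```bash
python3 w.py mug .45 .069 -2.6 w9.png; python3 -c "
from h import *
print(monitor.get_obs()['orientation'],proj('wrist',[[.45,.069,.08]]))
go(.45,.069,.024); print(monitor.get_obs()['gripper_width'])"
```

```text
[('wrist', array([ 0.4484,  0.0703, -2.6772]), np.float64(0.905))] [(0.86, array([ 0.449,  0.067, -0.004]))]
[-3.14126907e+00 -2.35155198e-04  2.10311935e+00] [[317.20373058 203.10441655]]
t24.50 tx 0 ty -1 tz 147 az 0.00 q6 -0.50 tilt [-0.  0. -1.]
0.085531577329463
```

View pics/w9.png

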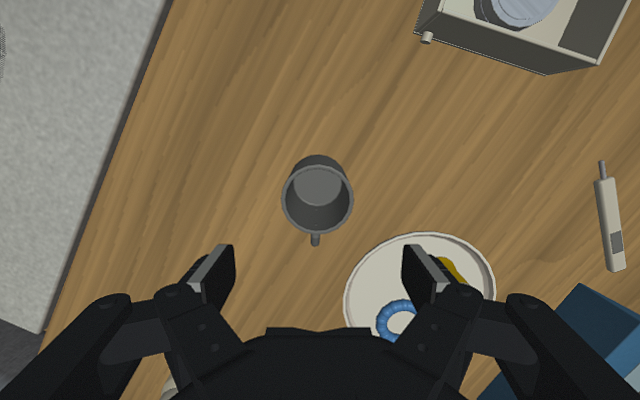

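The mug's rim is at (317,200) between the fingers, and its handle points straight down the image at (315,240), square to the closing line. I descend and grip.

>>> arm_command(commands=[{"tx": 0, "ty": -1, "tz": 40, "ax": 0, "ay": 0, "az": 0, "hand": 1}, {"tx": 0, "ty": -1, "tz": 80, "ax": 0, "ay": 0, "az": 0, "hand": 1}, {"tx": 0, "ty": -1, "tz": 115, "ax": 0, "ay": 0, "az": 0, "hand": 1}, {"tx": 0, "ty": -1, "tz": 140, "ax": 0, "ay": 0, "az": 0, "hand": 1}, {"tx": 0, "ty": -1, "tz": 147, "ax": 0, "ay": 0, "az": 0, "hand": 1}, {"tx": 0, "ty": -1, "tz": 147, "ax": 0, "ay": 0, "az": 0, "hand": 0.3}, {"tx": 0, "ty": -1, "tz": 147, "ax": 0, "ay": 0, "az": 0, "hand": 0.2}, {"tx": 0, "ty": -1, "tz": 147, "ax": 0, "ay": 0, "az": 0, "hand": 0.2}, {"tx": 0, "ty": -1, "tz": 147, "ax": 0, "ay": 0, "az": 0, "hand": 0.2}, {"tx": 0, "ty": -1, "tz": 147, "ax": 0, "ay": 0, "az": 0, "hand": 0.2}], squeeze=40)

```text
t: 25.75
tool_pos: [0.4506, 0.0688, 0.0256]
orientation: [3.14, 0.001, 2.103]
wrist_force: [-1.3, -1.3, 5.5]
gripper_width: 0.0623
gripper_force: 34.0
```

```bash
python3 - <<'E'
from h import *
o=monitor.get_obs(); print(o['tool_pos'],o['orientation'])
go(.484,-.360,.19)
E
```

```text
[0.45061216 0.06878092 0.0256476 ] [3.14004203e+00 1.13751506e-03 2.10283471e+00]
t25.75 tx -387 ty -188 tz -164 az 0.00 q6 -0.50 tilt [ 0.002 -0.    -1.   ]
```

>>> arm_command(commands=[{"tx": 0, "ty": 0, "tz": -12, "ax": 0, "ay": 0, "az": 0, "hand": 0.2}, {"tx": 0, "ty": 0, "tz": -35, "ax": 0, "ay": 0, "az": 0, "hand": 0.2}, {"tx": 0, "ty": 0, "tz": -65, "ax": 0, "ay": 0, "az": 0, "hand": 0.2}, {"tx": 0, "ty": 0, "tz": -100, "ax": 0, "ay": 0, "az": 0, "hand": 0.2}, {"tx": 0, "ty": 0, "tz": -135, "ax": 0, "ay": 0, "az": 0, "hand": 0.2}, {"tx": 0, "ty": 0, "tz": -160, "ax": 0, "ay": 0, "az": 0, "hand": 0.2}, {"tx": 0, "ty": 0, "tz": -175, "ax": 0, "ay": 0, "az": 0, "hand": 0.2}, {"tx": 0, "ty": 0, "tz": -178, "ax": 0, "ay": 0, "az": 0, "hand": 0.2}, {"tx": 0, "ty": 0, "tz": -178, "ax": 0, "ay": 0, "az": 0, "hand": 0.2}])

```text
t: 26.88
tool_pos: [0.4494, 0.0689, 0.2013]
orientation: [-3.14, -0.001, 2.103]
wrist_force: [0.2, -0.2, -2.7]
gripper_width: 0.0629
gripper_force: 36.1
```

```bash
python3 - <<'E'
from h import *
o=monitor.get_obs(); print(o['tool_pos'],o['gripper_width'])
go(.484,-.360,.2)
E
```

```text
[0.44938653 0.06889786 0.20126611] 0.06292502520694199
t26.88 tx -387 ty -188 tz 1 az 0.00 q6 -0.50 tilt [-0.002  0.    -1.   ]
```

>>> arm_command(commands=[{"tx": -10, "ty": -5, "tz": 0, "ax": 0, "ay": 0, "az": 0, "hand": 0.2}, {"tx": -30, "ty": -15, "tz": 0, "ax": 0, "ay": 0, "az": 0, "hand": 0.2}, {"tx": -60, "ty": -29, "tz": 0, "ax": 0, "ay": 0, "az": 0, "hand": 0.2}, {"tx": -95, "ty": -46, "tz": 0, "ax": 0, "ay": 0, "az": 0, "hand": 0.2}, {"tx": -130, "ty": -63, "tz": 0, "ax": 0, "ay": 0, "az": 0, "hand": 0.2}, {"tx": -165, "ty": -80, "tz": 0, "ax": 0, "ay": 0, "az": 0, "hand": 0.2}, {"tx": -200, "ty": -97, "tz": 0, "ax": 0, "ay": 0, "az": 0, "hand": 0.2}, {"tx": -235, "ty": -114, "tz": 0, "ax": 0, "ay": 0, "az": 0, "hand": 0.2}, {"tx": -265, "ty": -129, "tz": 0, "ax": 0, "ay": 0, "az": 0, "hand": 0.2}, {"tx": -290, "ty": -141, "tz": 0, "ax": 0, "ay": 0, "az": 0, "hand": 0.2}])

```text
t: 28.12
tool_pos: [0.4745, -0.2545, 0.2009]
orientation: [-3.14, -0.002, 2.101]
wrist_force: [0.8, -0.6, -1.8]
gripper_width: 0.0625
gripper_force: 36.0
```

>>> arm_command(commands=[{"tx": -25, "ty": -12, "tz": 0, "ax": 0, "ay": 0, "az": 0, "hand": 0.2}, {"tx": -50, "ty": -24, "tz": 0, "ax": 0, "ay": 0, "az": 0, "hand": 0.2}, {"tx": -75, "ty": -36, "tz": 0, "ax": 0, "ay": 0, "az": 0, "hand": 0.2}, {"tx": -90, "ty": -44, "tz": 0, "ax": 0, "ay": 0, "az": 0, "hand": 0.2}, {"tx": -97, "ty": -47, "tz": 0, "ax": 0, "ay": 0, "az": 0, "hand": 0.2}, {"tx": -97, "ty": -47, "tz": 0, "ax": 0, "ay": 0, "az": 0, "hand": 0.2}, {"tx": -97, "ty": -47, "tz": 0, "ax": 0, "ay": 0, "az": 0, "hand": 0.2}])

```text
t: 29.0
tool_pos: [0.4843, -0.3592, 0.2024]
orientation: [3.141, -0.0, 2.104]
wrist_force: [-0.4, 0.3, -2.3]
gripper_width: 0.0625
gripper_force: 36.0
```

```bash
python3 - <<'E'
from h import *
o=monitor.get_obs(); print(o['tool_pos'],o['gripper_width'])
go(.484,-.360,.06)
E
```

```text
[ 0.48426018 -0.35916854  0.20238216] 0.06254783357382337
t29.00 tx -1 ty -1 tz 142 az 0.00 q6 -1.27 tilt [ 0.     0.001 -1.   ]
```

>>> arm_command(commands=[{"tx": 0, "ty": 0, "tz": 20, "ax": 0, "ay": 0, "az": 0, "hand": 0.2}, {"tx": 0, "ty": 0, "tz": 50, "ax": 0, "ay": 0, "az": 0, "hand": 0.2}, {"tx": 0, "ty": 0, "tz": 85, "ax": 0, "ay": 0, "az": 0, "hand": 0.2}, {"tx": 0, "ty": 0, "tz": 115, "ax": 0, "ay": 0, "az": 0, "hand": 0.2}, {"tx": 0, "ty": 0, "tz": 135, "ax": 0, "ay": 0, "az": 0, "hand": 0.2}, {"tx": 0, "ty": 0, "tz": 148, "ax": 0, "ay": 0, "az": 0, "hand": 0.2}, {"tx": 0, "ty": 0, "tz": 155, "ax": 0, "ay": 0, "az": 0, "hand": 0.2}, {"tx": 0, "ty": 0, "tz": 159, "ax": 0, "ay": 0, "az": 0, "hand": 0.2}, {"tx": 0, "ty": 0, "tz": 159, "ax": 0, "ay": 0, "az": 0, "hand": 0.2}, {"tx": 0, "ty": 0, "tz": 159, "ax": 0, "ay": 0, "az": 0, "hand": 0.2}])

```text
t: 30.25
tool_pos: [0.4846, -0.3603, 0.0441]
orientation: [3.141, 0.001, 2.103]
wrist_force: [-0.4, -1.4, -2.2]
gripper_width: 0.0623
gripper_force: 36.0
```

```bash
python3 - <<'E'
from h import *
snap('scene','s1.png'); im=cv2.imread('pics/s1.png'); cv2.imwrite('pics/s1c.png',cv2.resize(im[120:320,60:460],None,fx=2,fy=2))
go(.484,-.360,.0316)
E
```

```text
t30.30 tx 1 ty -0 tz 13 az 0.00 q6 -1.27 tilt [ 0.001 -0.001 -1.   ]
```

View pics/s1c.png

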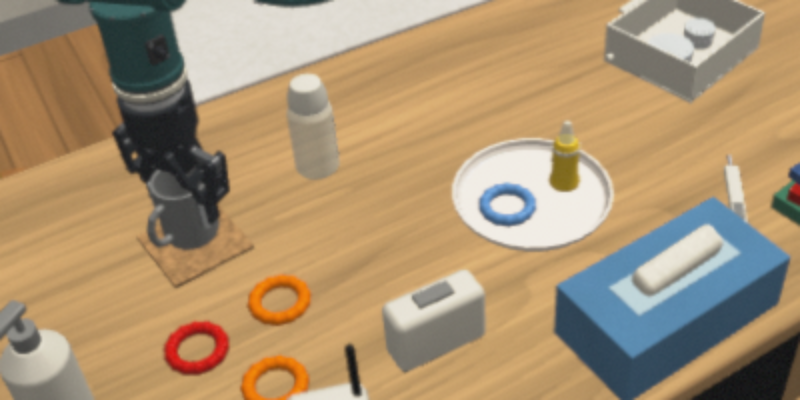

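The mug hangs over the cork at (180,215), the tray holds the ring (507,203) and the upright aspirator (566,165), and the tins are in the bin. I lower slowly.

>>> arm_command(commands=[{"tx": 0, "ty": 0, "tz": 3, "ax": 0, "ay": 0, "az": 0, "hand": 0.2}, {"tx": 0, "ty": 0, "tz": 6, "ax": 0, "ay": 0, "az": 0, "hand": 0.2}, {"tx": 0, "ty": 0, "tz": 8, "ax": 0, "ay": 0, "az": 0, "hand": 0.2}, {"tx": 0, "ty": 0, "tz": 10, "ax": 0, "ay": 0, "az": 0, "hand": 0.2}, {"tx": 0, "ty": 0, "tz": 11, "ax": 0, "ay": 0, "az": 0, "hand": 0.2}, {"tx": 0, "ty": 0, "tz": 12, "ax": 0, "ay": 0, "az": 0, "hand": 0.2}, {"tx": 0, "ty": 0, "tz": 12, "ax": 0, "ay": 0, "az": 0, "hand": 0.2}, {"tx": 0, "ty": 0, "tz": 12, "ax": 0, "ay": 0, "az": 0, "hand": 0.2}])

```text
t: 31.3
tool_pos: [0.4842, -0.36, 0.0317]
orientation: [3.141, 0.0, 2.103]
wrist_force: [-1.5, 0.5, 0.2]
gripper_width: 0.0623
gripper_force: 36.2
```

>>> arm_command(commands=[{"tx": 0, "ty": 0, "tz": 0, "ax": 0, "ay": 0, "az": 0, "hand": 0.55}, {"tx": 0, "ty": 0, "tz": 0, "ax": 0, "ay": 0, "az": 0, "hand": 0.75}, {"tx": 0, "ty": 0, "tz": 0, "ax": 0, "ay": 0, "az": 0, "hand": 0.95}, {"tx": 0, "ty": 0, "tz": 0, "ax": 0, "ay": 0, "az": 0, "hand": 0.95}, {"tx": 0, "ty": 0, "tz": 0, "ax": 0, "ay": 0, "az": 0, "hand": 0.95}, {"tx": 0, "ty": 0, "tz": -25, "ax": 0, "ay": 0, "az": 0, "hand": 0.95}, {"tx": 0, "ty": 0, "tz": -60, "ax": 0, "ay": 0, "az": 0, "hand": 0.95}, {"tx": 0, "ty": 0, "tz": -110, "ax": 0, "ay": 0, "az": 0, "hand": 0.95}, {"tx": 0, "ty": 0, "tz": -160, "ax": 0, "ay": 0, "az": 0, "hand": 0.95}, {"tx": 0, "ty": 0, "tz": -190, "ax": 0, "ay": 0, "az": 0, "hand": 0.95}])

```text
t: 32.55
tool_pos: [0.4848, -0.3605, 0.225]
orientation: [3.14, 0.005, 2.103]
wrist_force: [1.1, 1.1, -0.6]
gripper_width: 0.0832
gripper_force: 0.0
```

```bash
python3 - <<'E'
from fit import *
snap('wrist'); a=cv2.cvtColor(snap('wrist'),4)
s=snap('scene')[:,:,::-1]; t=snap('top')[:,:,::-1]
q=np.hstack([cv2.resize(s[100:220,340:480],(420,360),interpolation=2),cv2.resize(a[60:300,180:460],(380,360))])
q2=cv2.resize(t[120:280,110:510],(800,240)) if 0 else cv2.resize(t[185:275,125:510],(800,187),interpolation=2)
cv2.imwrite('pics/f1.png',np.vstack([q,q2]))
print(fit('mug',[.484,-.36,-2.68],['wrist','scene']),fit('coaster',[.484,-.36,.11],['wrist']))
for n in('bottle','clock','tin_small','tin_large','mug'): print(n,pin('top',n)[:2],pin('scene',n)[:2])
E
```

```text
[('wrist', array([ 0.4773, -0.353 , -2.6587]), np.float64(0.907)), ('scene', array([ 0.4771, -0.3583, -2.5524]), np.float64(0.928))] [('wrist', array([ 0.478 , -0.3545,  0.1249]), np.float64(0.402))]
bottle [(0.76, array([ 0.439, -0.179, -0.004]))] [(0.97, array([ 0.442, -0.181, -0.001]))]
clock [(0.98, array([ 0.761, -0.203,  0.002]))] [(0.71, array([ 0.762, -0.2  ,  0.004]))]
tin_small [(0.51, array([0.498, 0.389, 0.006]))] [(0.45, array([0.5  , 0.387, 0.007]))]
tin_large [(0.84, array([0.513, 0.316, 0.005]))] [(0.63, array([ 0.518,  0.313, -0.001]))]
mug [(0.58, array([ 0.484, -0.357,  0.004]))] [(0.77, array([ 0.483, -0.359,  0.006]))]
```

View pics/f1.png

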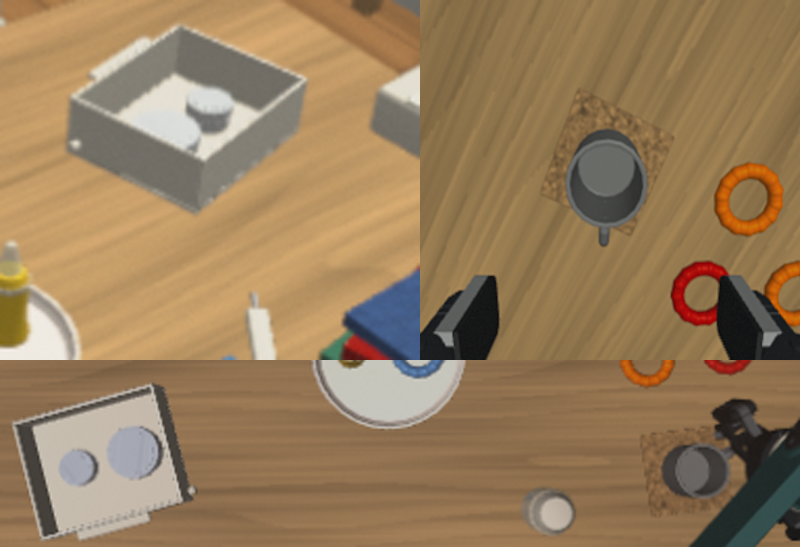

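The tins are flat and side by side in the bin, at (78,468) and (134,453) in the lower strip. The mug stands on the cork in the right-hand crop, with cork showing around its foot. The bottle and clock have not moved, and the arm is clear, so I hand in.

```bash
python3 -c "
from h import *
print(ticket.sign_off())"
```

```text
the job is handed in; nothing more can be done
None
```

The job is handed in at about 33 s on the robot's clock: the tins are flat in the bin, the teether and aspirator are on the tray, the mug is on the coaster, and the bottle and clock weren't moved; no verdict came back.

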